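# Pump the painting stand fast to the table

### The job

Make the painting stand fast to the table before the little house is painted: press the red pump plunger all the way down and let it come all the way back up, again and again, until the orange indicator pin stands fully out and its green band shows clear of the housing. Work the pin only by pumping, never touch or pull the pin itself, and leave the house, bottle, jar and cup where they stand. Finish with the plunger fully up.

Things in the scene. Friction and masses are not known exactly. Their poses are not given: they have to be found in the camera images.
- stand: Painting stand fixed to the table: blue base 150 (x) by 350 mm (y), 20 mm high. Origin: on the pump's upright axis at table level. In its frame: pump, an aluminium cylinder 64 mm across, top at z 100 mm, at x = y = 0; grey indicator housing, 60 mm square, centred at y -75 mm, top at z 65 mm; round cork platform, 110 mm across, at y +160 mm, top at z 30 mm. Yaw varies up to 40 degrees either way.
- plunger_top (a point): Centre of the flat top of the red mushroom-shaped plunger knob (60 mm across the knob, its flat top 52 mm across, the knob 25 mm thick). 155 mm above the table when the plunger is up, 130 mm when it is fully down; it moves with the plunger.
- plunger (a joint): How far the plunger is pressed straight down, in m: 0 up, 0.025 fully down. A spring brings it back up: 5 to 6 N over the first 10 mm, then 11 to 16 N. Only a stroke of at least 0.022 counts; as the plunger then rises to the top the pin is lifted by one step (9 mm; the first step is 1 to 14 mm). Shorter strokes may do nothing.
- indicator (a joint): How far the indicator pin is out, in m: starts between 0 and 0.018, so that three to five full strokes are needed; 0.045 is fully out. It keeps the height it has reached (it may dip a little while the plunger goes down), and more strokes at the end do no harm.
- pin_tip (a point): Indicator pin, upright, 14 mm in diameter, orange with a green band at its foot, in the top of the grey housing 75 mm from the pump's axis. Point: centre of its tip. The tip is 4 mm above the housing at indicator 0 and 49 mm above it (114 mm above the table) when fully out; only then the whole 10 mm of green shows. Not to be touched.
- house_mid (a point): Small bare wooden house with a red roof and yellow doors, 40 x 60 mm and 88 mm high, standing loose on the round platform of the stand. Point: on its axis, 45 mm above its underside. To be left alone.
- bottle_mid (a point): Blue paint bottle with a white cap, 44 mm in diameter, 120 mm high, standing loose on the table. Point: on its axis, half-way up. To be left alone.
- jar_mid (a point): White jar with a yellow lid, 60 mm in diameter, 70 mm high, standing loose on the table. Point: on its axis, half-way up. To be left alone.
- cup_mid (a point): Green open cup, 64 mm across the rim, 75 mm high, standing loose on the table. Point: on its axis, half-way up. To be left alone.

How it is judged:
By the outcome, as a careful person would: the job done as asked, in the order asked, and still so for the second after the job is handed in, with the robot touching nothing.
It also fails if it takes over 45 s, if anything falls off the work surface, if the arm or the gripper's body presses on something with over 40 N, if the wrist force passes 120 N, or if a joint passes its speed limit or range.

### The arm

A 6-joint arm with a two-finger parallel gripper is mounted at the origin on the work surface. World frame = base frame: x ahead of the robot, y to its left, z up, the work surface at z = 0. Lengths are in m, angles in rad, forces in N, time in s.
With the tool pointing down it reaches from about 0.35 to 0.775 m from the base axis. Payload 7.3 kg.
Tool frame: the origin (TCP) lies at the very end of the fingers, on their centre line; the grasp point (between the pads) lies robot.pinch_z behind it (robot.pinch_z is the distance from the TCP to the grasp point, in m); y points along the fingers, z is the direction in which the jaws open and shut, and the axes are right-handed (so a half turn about y gives the same grasp; the last joint's range is limited). The gripper opens to 92 mm and grips with 3 to 60 N. Pads are 19 mm wide; open, the fingers measure 130 mm over their backs; the gripper's body (75 mm by 190 mm) begins 47 mm behind the grasp point.
Start: joints at [-1.342, 0.342, 1.524, -0, 1.275, -0.146], TCP at [0.192, -0.489, 0.227] pointing down, gripper open.
Joint ranges: [-2.53, 2.53], [-0.77, 2.02], [0.04, 2.7], [-1, 4.14], [0.28, 2.66], [-3.11, 3.11]. Speed limits (rad/s): [2.57, 2.57, 3.14, 3.14, 3.14, 3.14].

### API

Orientations are given as [roll, pitch, yaw] about the fixed x, y, z axes, in that order (R = Rz(yaw) Ry(pitch) Rx(roll)).
In Python, from cell import status, viewer, robot gives the robot as it stands. The module is installed in compiled form; this text tells all that it offers.
- The arm moves only by the shell command python3 -m pendant 'ROWS' [FORCE]. ROWS is JSON, a list that holds one entry, the list of rows, each a list of 7 numbers: the shift along the tool's x, y, z in cm, then the turn, a rotation vector about the tool's x, y, z in rad, then the finger opening in cm, from 0 to 9.18. A call has 1 to 20 rows; each row is the pose to reach, as a shift and turn from the pose commanded when the call began, along the tool's axes at that moment; what a row does not reach only later rows make up. A row lasts 1/10 s, in which the tool goes at most 50 mm and 8.59 degrees, less where a joint would pass 70% of its speed; a pose out of reach is approached as far as the arm can. A call with a gripper value outside its range is refused whole. The fingers move at their own pace and stop on an object; FORCE is the grip in N (left out, the last holds). Time passes only in rows, so rows that repeat a pose let the fingers close. It gives the time, the measured TCP pose, the force and the opening at its end, in the units of the state.
- status.observe(): the state, without advancing time (a new reading comes with each control period).
- viewer.read_camera(name): name is "side" or "top" or "wrist"; returns a dict with "image" (480x640x3 uint8, red, green, blue), "range_z" (480x640 float32, m along the optical axis (not along the pixel's ray), 0 where there is no reading), "fx", "fy", "cx", "cy" (pixels), "distortion" ([k1, k2, p1, p2, k3] as OpenCV has them; the pictures are not rectified), "camera_from_world" (4x4, takes a point from world to camera coordinates). Camera axes: x right, y up, looking along -z (the intrinsics and any distortion apply to the point x, -y, -z); pixel columns grow to the right and rows downward; lengths in m; the calibration is good to about 2 mm. A picture is of the moment at which its call begins.
- robot.hand_in(): hands the job in, once; it reports no verdict.
The state is a dict: "time": time; "qpos": joint angles; "qvel": joint speeds; "joint_efforts": joint torques, N m; "tool_pos": TCP position; "tool_rot": TCP orientation; "contact_force": force on the tool from outside, world axes, zero at the start; "torque": the same for the moment, N m; "opening": finger opening in m.
Only numpy, scipy, OpenCV 4.12 (cv2) and the standard library are available. Lean on these libraries where they do the work, as an engineer would, in place of code of your own. Each camera call takes 0.05 s, during which the arm holds its last target. There are 200 camera calls.

## Working session

There is one attempt and no reset: what is moved stays moved. The work goes in short steps, Python scripts to look and compute and a shell command to move; the robot and the scene stay as the last step left them, time stands still between calls to the robot, and variables do not carry over. Pictures are saved under pics/ and viewed, about 8 in all and at most 12, crops included, and the job is handed in when it is done.

```bash
mkdir -p pics; cat > h.py <<'E'
import numpy as np, cv2
from cell import status, viewer, robot
def grab(n, f):
    c=viewer.read_camera(n); cv2.imwrite('pics/'+f+'.png', c['image'][:,:,::-1]); np.save('pics/'+f+'.npy',c,allow_pickle=True); return c
def load(f): return np.load('pics/'+f+'.npy',allow_pickle=True).item()
def K(c): return np.array([[c['fx'],0,c['cx']],[0,c['fy'],c['cy']],[0,0,1.]])
def world(c, uv, d=None):
    out=[]
    T=np.linalg.inv(c['camera_from_world'])
    for u,v in uv:
        z=c['range_z'][int(v),int(u)] if d is None else d
        x,y=cv2.undistortPoints(np.array([[[u,v]]],float),K(c),np.array(c['distortion'],float))[0,0]
        out.append((T@[x*z,-y*z,-z,1])[:3])
    return np.array(out)
def rays(c):
    v,u=np.mgrid[0:480,0:640]
    p=cv2.undistortPoints(np.stack([u,v],-1).reshape(-1,1,2).astype(float),K(c),np.array(c['distortion'],float)).reshape(480,640,2)
    z=c['range_z'];P=np.stack([p[...,0]*z,-p[...,1]*z,-z,np.ones_like(z)],-1)
    return (P@np.linalg.inv(c['camera_from_world']).T)[...,:3]
E
python3 - <<'E'
from h import *
np.set_printoptions(precision=4,suppress=True)
print(status.observe(), robot.pinch_z)
for n in ('top','side'):
    c=grab(n,n+'0'); P=rays(c); I=c['image'].astype(int)
    ok=c['range_z']>0
    m=ok&(I[...,0]>120)&(I[...,1]<80)&(I[...,2]<80)&(P[...,2]>.05)
    k,l,s,ce=cv2.connectedComponentsWithStats(m.astype(np.uint8))
    for i in range(1,k):
        if s[i,4]>60:
            q=P[l==i]; top=q[q[:,2]>np.percentile(q[:,2],95)-.006]
            print(n,ce[i],s[i],np.percentile(q,[2,98],axis=0),top.mean(0),(top.min(0)+top.max(0))/2)
    print(np.linalg.inv(c['camera_from_world'])[:3,3])
a=cv2.imread('pics/top0.png');b=cv2.imread('pics/side0.png')
cv2.imwrite('pics/both.png',np.vstack([cv2.resize(a,(400,300)),cv2.resize(b,(400,300))]))
E
```

```text
{'time': 0.0, 'qpos': array([-1.342 ,  0.3427,  1.525 ,  0.    ,  1.2754, -0.146 ]), 'qvel': array([-0.0018, -0.0016,  0.0001, -0.0017,  0.0019, -0.0008]), 'joint_efforts': array([  0.0007, -43.1246, -24.4219,   0.0717,   0.0558,  -0.0002]), 'tool_pos': array([ 0.1921, -0.4881,  0.226 ]), 'tool_rot': array([-1.5724,  0.0002, -2.7667]), 'contact_force': array([ 0.4679, -0.2228, -0.5684]), 'torque': array([-0.0097,  0.0298,  0.0654]), 'opening': 0.09146801422794637} 0.0188
top [324.1316 302.1579] [310 288  29  30 684] [[ 0.4526 -0.0284  0.151 ]
 [ 0.4999  0.019   0.1593]] [ 0.4765 -0.0051  0.1558] [ 0.4754 -0.0047  0.1565]
[0.5014 0.0377 1.2342]
side [390.5623 218.3706] [377 212  28  14 313] [[ 0.4528 -0.0225  0.1516]
 [ 0.5006  0.0243  0.1574]] [0.4765 0.0033 0.1554] [0.4763 0.0008 0.1547]
side [425.1899 284.1667] [418 272  19  27 258] [[0.4076 0.1352 0.0904]
 [0.4359 0.1654 0.1208]] [0.4223 0.1404 0.1166] [0.42   0.1412 0.1179]
[0.5514 0.8134 0.5905]
```

View pics/top0.png

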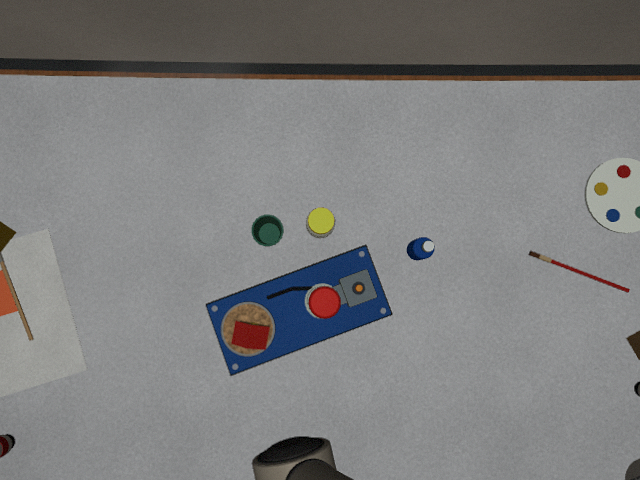

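View pics/side0.png

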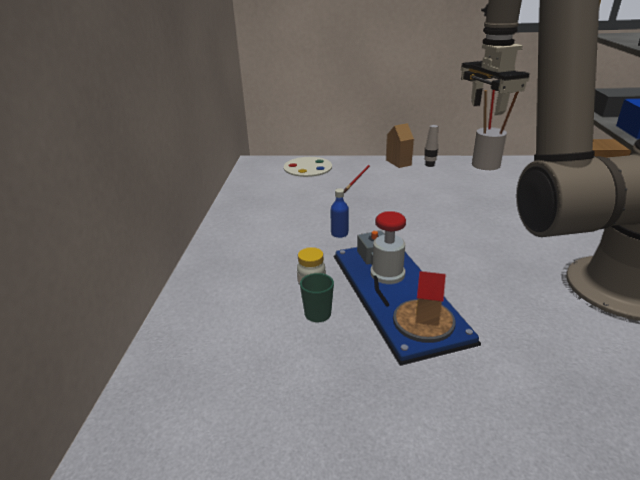

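The knob is at about (0.476, -0.003, 0.155), with the pin at pixel (358,288) in the top view, lower than the knob. The other objects are clear as long as I stay above z = 0.13. I'll close the fingers and travel over the knob at the current height.

```bash
python3 -m pendant '[[[-4,0,-3.2,0,0,0,0],[-8,0,-6.3,0,0,0,0],[-12,0,-9.5,0,0,0,0],[-16,0,-12.6,0,0,0,0],[-20,0,-15.7,0,0,0,0],[-24,0,-18.9,0,0,0,0],[-28,0,-22,0,0,0,0],[-32,0,-25.2,0,0,0,0],[-36,0,-28.3,0,0,0,0],[-39,0,-30.7,0,0,0,0],[-41.5,0,-32.7,0,0,0,0],[-43.2,0,-34,0,0,0,0],[-44.2,0,-34.8,0,0,0,0],[-44.2,0,-34.8,0,0,0,0],[-44.2,0,-34.8,0,0,0,0]]]' 20
python3 - <<'E'
from h import *
s=status.observe();print(s['tool_pos'],s['tool_rot'],s['opening'],s['contact_force'])
for n in ('side',): grab(n,n+'1')
cv2.imwrite('pics/side1c.png',cv2.resize(cv2.imread('pics/side1.png')[120:340,280:500],None,fx=2.7,fy=2.7))
E
```

```text
time: 1.6
tool_pos: [0.4757, -0.0035, 0.2265]
tool_rot: [-1.571, -0.001, -2.767]
contact_force: [0.4, -0.4, 0.6]
opening: 0.0002
[ 0.47570807 -0.00347223  0.22645622] [-1.57073061e+00 -9.26819015e-04 -2.76680843e+00] 0.00021100104198513813 [ 0.39197819 -0.39802105  0.63595491]
```

View pics/side1c.png

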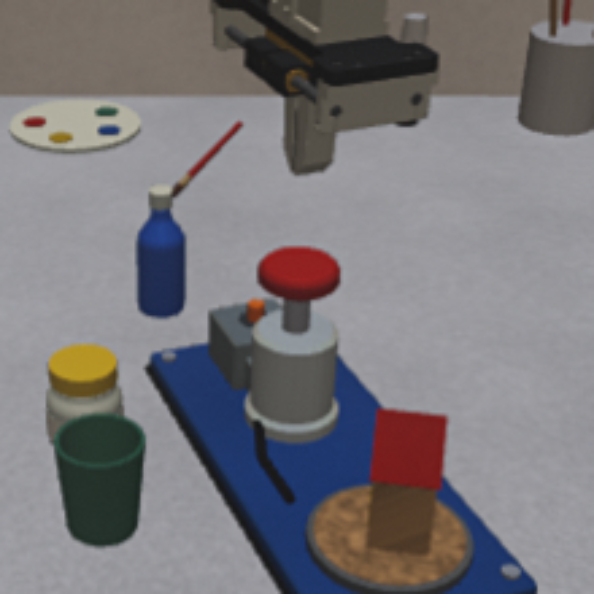

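The closed fingers, with their tip at crop pixel (308,170), sit right above the knob at (299,265). I'll press and check the height and force at the bottom.

```bash
python3 -m pendant '[[[0,3,0,0,0,0,0],[0,6,0,0,0,0,0],[0,7.2,0,0,0,0,0],[0,8,0,0,0,0,0],[0,8.8,0,0,0,0,0],[0,9.3,0,0,0,0,0],[0,9.6,0,0,0,0,0],[0,9.6,0,0,0,0,0],[0,9.6,0,0,0,0,0]]]'
python3 -c "
from h import *
print(status.observe()['tool_pos'],status.observe()['contact_force'])"
```

```text
time: 2.55
tool_pos: [0.4749, -0.0039, 0.1321]
tool_rot: [-1.571, -0.002, -2.768]
contact_force: [-7.6, -0.5, 14.0]
opening: 0.0003
[ 0.47493384 -0.00386867  0.13208293] [-7.63651165 -0.50672266 14.00391815]
```

```bash
python3 -m pendant '[[[0,0.15,0,0,0,0,0],[0,0.3,0,0,0,0,0],[0,0.3,0,0,0,0,0]]]'
```

```text
time: 2.85
tool_pos: [0.475, -0.0039, 0.1301]
tool_rot: [-1.57, -0.001, -2.768]
contact_force: [-10.5, 0.0, 22.7]
opening: 0.0006
```

Bottomed: TCP at 0.130, and the 22.7 N exceeds the spring force. Now I'll release fully and look.

```bash
python3 -m pendant '[[[0,-0.8,0,0,0,0,0],[0,-1.6,0,0,0,0,0],[0,-2.4,0,0,0,0,0],[0,-3.2,0,0,0,0,0],[0,-4,0,0,0,0,0],[0,-4,0,0,0,0,0],[0,-4,0,0,0,0,0]]]'
python3 - <<'E'
from h import *
grab('side','side2')
cv2.imwrite('pics/side2c.png',cv2.resize(cv2.imread('pics/side2.png')[190:290,330:430],None,fx=5,fy=5,interpolation=cv2.INTER_CUBIC))
E
```

```text
time: 3.55
tool_pos: [0.4762, -0.003, 0.1677]
tool_rot: [-1.571, 0.0, -2.767]
contact_force: [-0.4, 0.1, -0.7]
opening: 0.0007
```

View pics/side2c.png

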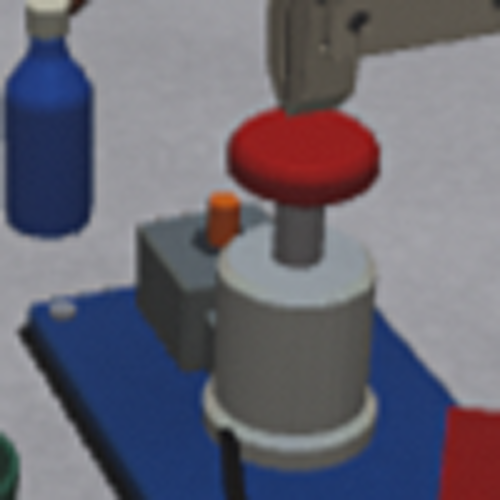

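The pin has risen (tip at crop (224,195)), the plunger is back up and the finger is clear. Next stroke.

```bash
for i in 1; do python3 -m pendant '[[[0,1,0,0,0,0,0],[0,1.8,0,0,0,0,0],[0,2.6,0,0,0,0,0],[0,3.3,0,0,0,0,0],[0,3.8,0,0,0,0,0],[0,4,0,0,0,0,0],[0,4,0,0,0,0,0],[0,4,0,0,0,0,0]]]'; python3 -m pendant '[[[0,-0.8,0,0,0,0,0],[0,-1.6,0,0,0,0,0],[0,-2.4,0,0,0,0,0],[0,-3.2,0,0,0,0,0],[0,-4,0,0,0,0,0],[0,-4,0,0,0,0,0],[0,-4,0,0,0,0,0]]]'; python3 -m pendant '[[[0,1,0,0,0,0,0],[0,1.8,0,0,0,0,0],[0,2.6,0,0,0,0,0],[0,3.3,0,0,0,0,0],[0,3.8,0,0,0,0,0],[0,4,0,0,0,0,0],[0,4,0,0,0,0,0],[0,4,0,0,0,0,0]]]'; python3 -m pendant '[[[0,-0.8,0,0,0,0,0],[0,-1.6,0,0,0,0,0],[0,-2.4,0,0,0,0,0],[0,-3.2,0,0,0,0,0],[0,-4,0,0,0,0,0],[0,-4,0,0,0,0,0],[0,-4,0,0,0,0,0]]]'; done
python3 - <<'E'
from h import *
grab('side','side3')
cv2.imwrite('pics/side3c.png',cv2.resize(cv2.imread('pics/side3.png')[190:290,330:430],None,fx=5,fy=5,interpolation=cv2.INTER_CUBIC))
E
```

```text
time: 4.4
tool_pos: [0.4767, -0.0029, 0.13]
tool_rot: [-1.569, 0.002, -2.767]
contact_force: [-7.7, -0.3, 29.7]
opening: 0.0004
time: 5.1
tool_pos: [0.4758, -0.0029, 0.1672]
tool_rot: [-1.571, -0.001, -2.767]
contact_force: [-0.4, 0.8, 0.4]
opening: 0.0001
time: 5.9
tool_pos: [0.4766, -0.0029, 0.13]
tool_rot: [-1.569, 0.002, -2.767]
contact_force: [-8.0, 1.0, 30.6]
opening: 0.0006
time: 6.6
tool_pos: [0.4758, -0.0029, 0.1672]
tool_rot: [-1.571, -0.001, -2.767]
contact_force: [-0.2, 0.2, 0.1]
opening: -0.0
```

View pics/side3c.png

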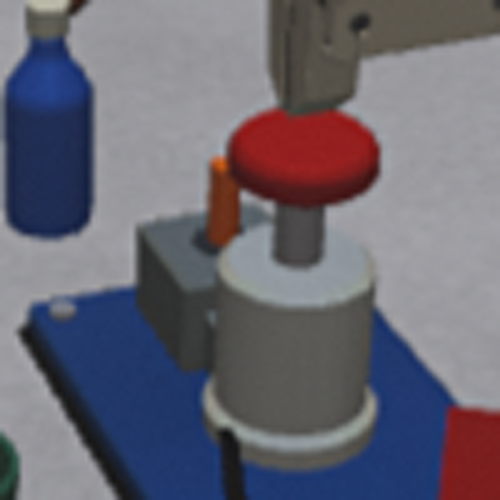

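After 3 strokes the tip is at crop (222,158), up by two steps, and no green shows yet. Two more strokes, slightly shallower.

```bash
python3 -m pendant '[[[0,1,0,0,0,0,0],[0,1.8,0,0,0,0,0],[0,2.6,0,0,0,0,0],[0,3.3,0,0,0,0,0],[0,3.7,0,0,0,0,0],[0,3.9,0,0,0,0,0],[0,3.9,0,0,0,0,0],[0,3.9,0,0,0,0,0]]]'; python3 -m pendant '[[[0,-0.8,0,0,0,0,0],[0,-1.6,0,0,0,0,0],[0,-2.4,0,0,0,0,0],[0,-3.2,0,0,0,0,0],[0,-3.9,0,0,0,0,0],[0,-3.9,0,0,0,0,0],[0,-3.9,0,0,0,0,0]]]'; python3 -m pendant '[[[0,1,0,0,0,0,0],[0,1.8,0,0,0,0,0],[0,2.6,0,0,0,0,0],[0,3.3,0,0,0,0,0],[0,3.7,0,0,0,0,0],[0,3.9,0,0,0,0,0],[0,3.9,0,0,0,0,0],[0,3.9,0,0,0,0,0]]]'; python3 -m pendant '[[[0,-0.8,0,0,0,0,0],[0,-1.6,0,0,0,0,0],[0,-2.4,0,0,0,0,0],[0,-3.2,0,0,0,0,0],[0,-3.9,0,0,0,0,0],[0,-3.9,0,0,0,0,0],[0,-3.9,0,0,0,0,0]]]'
python3 - <<'E'
from h import *
grab('side','side4')
cv2.imwrite('pics/side4c.png',cv2.resize(cv2.imread('pics/side4.png')[190:290,330:430],None,fx=5,fy=5,interpolation=cv2.INTER_CUBIC))
E
```

```text
time: 7.45
tool_pos: [0.4765, -0.0029, 0.1301]
tool_rot: [-1.57, 0.002, -2.767]
contact_force: [-5.1, 0.7, 21.0]
opening: 0.0005
time: 8.15
tool_pos: [0.4759, -0.0029, 0.1673]
tool_rot: [-1.571, -0.001, -2.767]
contact_force: [0.1, -0.1, -0.0]
opening: 0.0004
time: 8.95
tool_pos: [0.4765, -0.0029, 0.1301]
tool_rot: [-1.57, 0.002, -2.767]
contact_force: [-4.9, 0.9, 21.9]
opening: -0.0002
time: 9.65
tool_pos: [0.4758, -0.0029, 0.1672]
tool_rot: [-1.571, -0.001, -2.767]
contact_force: [-0.5, 0.6, 0.9]
opening: 0.0004
```

View pics/side4c.png

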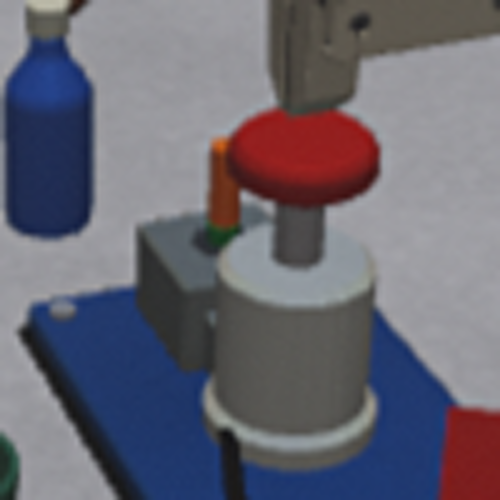

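Green now shows at the pin's foot (crop rows 228-243). The tip is at row 140, only one step up from two strokes, so either it's at its stop or a stroke didn't count. I'll add one more stroke, then retreat upward and compare.

```bash
python3 -m pendant '[[[0,1,0,0,0,0,0],[0,1.8,0,0,0,0,0],[0,2.6,0,0,0,0,0],[0,3.3,0,0,0,0,0],[0,3.8,0,0,0,0,0],[0,4,0,0,0,0,0],[0,4,0,0,0,0,0],[0,4,0,0,0,0,0],[0,4,0,0,0,0,0]]]'; python3 -m pendant '[[[0,-0.8,0,0,0,0,0],[0,-1.6,0,0,0,0,0],[0,-2.4,0,0,0,0,0],[0,-3.2,0,0,0,0,0],[0,-4,0,0,0,0,0],[0,-6,0,0,0,0,0],[0,-8,0,0,0,0,0],[0,-10,0,0,0,0,0],[0,-11,0,0,0,0,0],[0,-11,0,0,0,0,0],[0,-11,0,0,0,0,0]]]'
python3 - <<'E'
from h import *
np.set_printoptions(precision=4,suppress=True)
for f in ('side0','side3','side4','side5'):
    c=grab('side',f) if f=='side5' else load(f)
    I=c['image'].astype(int);P=rays(c);r,g,b=I[...,0],I[...,1],I[...,2]
    w=np.zeros(r.shape,bool);w[210:245,368:380]=1
    o=w&(r>120)&(g>40)&(g<130)&(b<60)&(r-g>60)&(P[...,1]<-.05); gr=w&(g>r+25)&(g>b+25)
    for n,m in(('or',o),('gr',gr)):
        v=np.where(m)[0]; print(f,n,m.sum(),v.min() if len(v) else None,v.max() if len(v) else None,np.percentile(P[m][:,2],[5,95]) if m.any() else '')
    k=(r>120)&(g<80)&(b<80)&(P[...,2]>.13); print('knob top z',np.percentile(P[k][:,2],90), P[k].mean(0))
A=cv2.imread('pics/side5.png')[190:290,330:430]
c=grab('top','top5')
cv2.imwrite('pics/side5c.png',np.hstack([cv2.resize(A,(480,480),interpolation=cv2.INTER_CUBIC),cv2.resize(cv2.imread('pics/top5.png')[160:400,180:460],(320,274))[[*range(274)]+[0]*206]]))
E
```

```text
time: 10.6
tool_pos: [0.4766, -0.0029, 0.13]
tool_rot: [-1.569, 0.002, -2.767]
contact_force: [-7.2, 0.9, 28.8]
opening: 0.0003
time: 11.7
tool_pos: [0.4757, -0.0028, 0.2368]
tool_rot: [-1.571, -0.001, -2.767]
contact_force: [-1.0, 0.5, -0.5]
opening: 0.0004
side0 or 14 231 234 [0.0794 0.0825]
side0 gr 0 None None 
knob top z 0.1567314054831125 [0.4778 0.0161 0.1622]
side3 or 5 222 224 [0.1035 0.1054]
side3 gr 0 None None 
knob top z 0.15676672667892305 [0.4776 0.0169 0.1622]
side4 or 6 218 220 [0.112  0.1146]
side4 gr 3 236 237 [0.071  0.0743]
knob top z 0.15674943447513906 [0.4771 0.0091 0.1581]
side5 or 6 218 220 [0.1129 0.1165]
side5 gr 2 236 236 [0.0724 0.0728]
knob top z 0.15680847934619702 [0.4773 0.011  0.1595]
```

View pics/side5c.png

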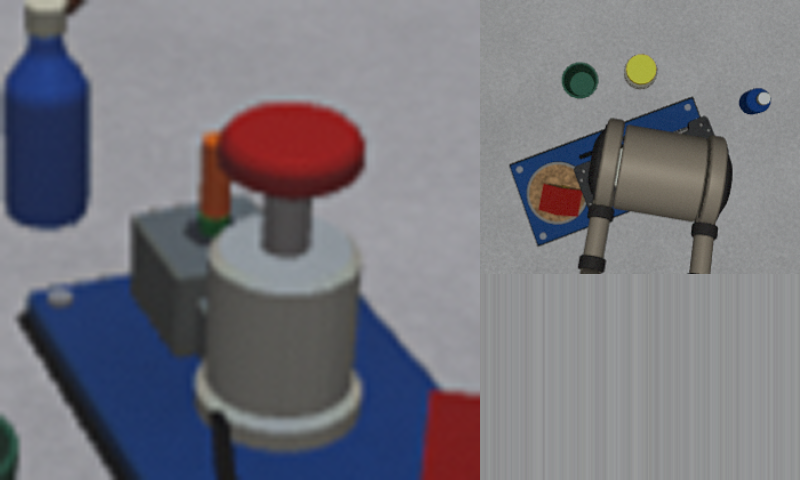

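The pin's height didn't change with the extra stroke. Its tip reads about 0.114–0.116 m against 0.114 nominal, so it's at its stop. The plunger is up at 0.156, the house, bottle, jar and cup are in place, and the arm is clear.

```bash
python3 -c "
from cell import robot
print(robot.hand_in())"
```

```text
the job is handed in; nothing more can be done
None
```

I pressed the plunger all the way down and let it fully back up six times, using the closed fingers on the centre of the knob, then backed the tool off to z = 0.237 and handed in at about 12 s.

- **Strokes:** Each one bottomed with the tool at 0.130 m and 21–31 N.
- **Pin:** It is fully out. The depth reading puts the tip at 0.113–0.117 m against a nominal 0.114. The sixth stroke did not raise it further.
- **Green band:** It shows above the housing. It covers only a few pixels from the side camera, so I judged that the whole band was out mainly by the pin's height.
- **Plunger:** It is back up, with the knob top reading 0.157 m against a nominal 0.155. That matches the reading before I started.
- **Pin and loose objects:** The tool stayed over the knob and never came near the pin. In the last pictures the house, bottle, jar and cup look where they were; I compared them by eye, not by measurement.

One check looked off at first: strokes 4 and 5 together raised the pin by only one step. It had reached its stop after the fourth stroke, as the sixth stroke then showed.

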